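# Click the roast dial to the blue marker and press start

### The job

On the roaster's control console, turn the big knurled dial by one click with a fingertip, so that its white pointer line rests in the stop at the blue marker (not the yellow one), then press the green start button all the way in with a fingertip and let it spring back out. Do not press start before the dial is on the blue marker and never press the red button. Nothing is to be gripped or lifted: leave the tin, dish, jars, mug, bowl and brush where they stand.

Things in the scene. Friction and masses are not known exactly. Their poses are not given: they have to be found in the camera images.
- dial (a joint): dial angle about its vertical axis (rad), positive anticlockwise seen from above. It starts in the middle stop (about 0); click stops at -1.047, -0.524, 0, 0.524, 1.047 (every 30 degrees). Let go, it springs to the nearest stop: some 15 degrees past one it snaps on to the next. The hump takes about 0.07 N m. In the middle stop the pointer looks along the console x, away from the robot side
- dial_top (a point): centre of the flat top of the dial, a black knurled disc, 110 mm diameter, 24 mm thick, too wide to pinch, 92 mm above the table. z up; a white pointer line runs along its +x to the rim. Turn it by friction: press on the top near the rim (flat to 53 mm radius) and drag round the axis, or rub the rim. Sprung: sinks from about 3 N push, 1 mm per further 1.2 N, hard stop 5 mm down
- pointer_end (a point): an imaginary point turning with the dial, 72 mm from its axis on the extension of the white pointer line: when the dial is in the stop at the blue marker it lies over that marker. Compare only horizontally
- mark_blue_c (a point): centre of the blue marker, a blue round peg 20 mm in diameter and 16 mm tall, fixed on the console 72 mm from the dial's axis, at the stop next to the middle one, either clockwise or anticlockwise. Its twin, a yellow peg, stands at the stop on the other side
- start_top (a point): centre of the top of the green start button: round, 36 mm in diameter, in a black housing on the console, pressed straight down, travel 6 mm, needs 5 N to go fully down and springs back
- start (a joint): travel of the green start button: 0 out, 0.006 m fully pressed
- stop_top (a point): centre of the top of the red stop button, same size as the start button, 90 mm from it; do not press
- stop (a joint): travel of the red stop button: 0 out, 0.006 m fully pressed
- console: grey console fixed to the table, 240 mm (its x) by 380 mm (its y), top face 60 mm above the table; origin at the centre of its underside, x pointing away from the robot's side. Dial on its right (-y) half, the two buttons one behind the other on its left (+y) edge
- tin: dull aluminium sample tin, 50 mm diameter, 50 mm tall, standing on the console behind (away from the robot) the gap between dial and buttons; loose, origin at the centre of the underside; leave it alone
- dish: small white ceramic dish, 56 mm across, 26 mm tall, on the console at the robot's side of the gap between dial and buttons; loose, origin at the centre of the underside; leave it alone
- jar: amber glass jar, 70 mm diameter, 110 mm tall, on the table left of the console; loose, origin at the centre of the underside; leave it alone
- mug: blue ceramic mug, 74 mm diameter, 90 mm tall, on the table right of the console; loose, origin at the centre of the underside; leave it alone
- bowl: steel bowl, 100 mm across, 45 mm tall, on the table right of the console; loose, origin at the centre of the underside; leave it alone
- brush: hand brush lying on the table on the robot's side of the console; loose, origin between handle and bristles, on the underside; leave it alone
- shaker: white shaker jar with orange cap, 48 mm diameter, 90 mm tall, on the table left of the console; loose, origin at the centre of the underside; leave it alone

How it is judged:
By the outcome, as a careful person would: the job done as asked, in the order asked, and still so for the second after the job is handed in, with the robot touching nothing.
It also fails if it takes over 43 s, if anything falls off the work surface, if the arm or the gripper's body presses on something with over 40 N, if the wrist force passes 120 N, or if a joint passes its speed limit or range.

### The arm

A 6-joint arm with a two-finger parallel gripper is mounted at the origin on the work surface. World frame = base frame: x ahead of the robot, y to its left, z up, the work surface at z = 0. Lengths are in mm, angles in degrees, forces in N, time in s.
With the tool pointing down it reaches from about 350 to 850 mm from the base axis. Payload 8.1 kg.
Tool frame: the origin (TCP) lies at the very end of the fingers, on their centre line; the grasp point (between the pads) lies 19 mm behind it (r.grip_depth is the distance from the TCP to the grasp point, in mm); z points along the fingers, y is the direction in which the jaws open and shut (so a half turn about z gives the same grasp; the last joint's range is limited). The gripper opens to 85 mm and grips with 20 to 120 N. Pads are 22 mm wide; open, the fingers measure 114 mm over their backs; the gripper's body (76 mm by 85 mm) begins 54 mm behind the grasp point. The pads swing forward as they close: fully open they stand 13 mm farther back than shut.
Start: joints at [-78.174, 7.471, 85.268, -0, 87.261, -4.893], TCP at [172.626, -574.635, 202.292] pointing down, gripper open.
Joint ranges: [-169.43, 169.43], [-51.17, 129.36], [1.28, 143.12], [-76.62, 256.62], [0, 156.53], [-152.29, 152.29]. Speed limits (degrees/s): [136.94, 136.94, 159.86, 180, 180, 180].

### API

Orientations are given as [roll, pitch, yaw] about the fixed x, y, z axes, in that order (R = Rz(yaw) Ry(pitch) Rx(roll)).
In Python, from bench import r gives the robot as it stands.
- The arm moves only by the tool move_arm, never from a script. Its argument "series" is a list of rows, each an object with "gripper": the opening, from 0 (shut) to 1 (fully open); "translation": the shift along the tool's x, y, z in mm, a list of three; "twist": the turn, a rotation vector about the tool's x, y, z in degrees, a list of three. In form: [{"gripper": gripper, "translation": [tx, ty, tz], "twist": [ax, ay, az]}, ...]. A call has 1 to 8 rows; each row shifts and turns the pose as measured when the row begins, along the tool's axes as they then stand; what a row does not reach is not made up. A row lasts 1/12 s, in which the tool goes at most 41.7 mm and 7.16 degrees, less where a joint would pass 70% of its speed; a pose out of reach is approached as far as the arm can. A call is refused whole if a number of a shift passes 41.7 or a number of a turn 7.16, either way. A call with a gripper value outside its range is refused whole. The fingers move at their own pace and stop on an object; "force" is the grip in N (left out, the last holds). Time passes only in rows, so rows that do not move let the fingers close. It gives the time, the measured TCP pose, the force and the opening at its end, in the units of the state.
- r.sense(): the state, without advancing time (a new reading comes with each control period).
- r.snapshot(name): name is "side" or "top" or "wrist"; returns a dict with "pixels" (480x640x3 uint8, red, green, blue), "fovy" (degrees; the focal length in pixels is half the picture's height over the tangent of half this angle, whatever the lens; pixels are square), "cx", "cy" (the principal point, pixels), "xyz" and "orientation" of the camera in the world; the wrist camera has in their place "hand_eye" (4x4, takes a point from camera to tool coordinates, whose origin is the TCP and whose axes are the flange's). Camera axes: x right, y down, z forward; pixel columns grow to the right and rows downward; lengths in mm; the calibration is good to about 2 mm. A picture is of the moment at which its call begins: read the wrist's pose just before it. There is no depth.
- r.hand_in(): hands the job in, once; it reports no verdict.
The state is a dict: "time": time; "joint_pos": joint angles; "qd": joint speeds; "joint_efforts": joint torques, N m; "tool_pos": TCP position; "tcp_rot": TCP orientation; "ft_force": force on the tool from outside, world axes, zero at the start; "wrist_torque": the same for the moment, N m; "finger_gap": finger opening in mm.
Only numpy, scipy, OpenCV 4.12 (cv2) and the standard library are available. Lean on these libraries where they do the work, as an engineer would, in place of code of your own. Each camera call takes 0.05 s, during which the arm holds its last target. There are 200 camera calls.

## Working session

There is one attempt and no reset: what is moved stays moved. The work goes in short steps, Python scripts to look and compute and a tool call to move; the robot and the scene stay as the last step left them, time stands still between calls to the robot, and variables do not carry over. Pictures are saved under pics/ and viewed, about 8 in all and at most 12, crops included, and the job is handed in when it is done.

Besides the shell and the picture viewer there is one more tool, called after "Emit:" as name([rows], argument=value, ...), one row to a line, values as JSON. move_arm: Moves the arm, as the interface text tells. Its arguments: {"type":"object","properties":{"series":{"type":"array"},"force":{"type":"number"}},"required":["series"]}

```bash
mkdir -p pics; ls
python3 - <<'E'
from bench import r
import cv2
for n in("top","side"):
    s=r.snapshot(n); cv2.imwrite(f"pics/{n}0.png",s["pixels"][:,:,::-1]); print(n,s["fovy"],s["cx"],s["cy"],s["xyz"],s["orientation"])
print(r.sense())
E
```

```text
pics
top 54.07654283125886 313.55233474786013 236.32679295718427 [430.09890969  30.83376673 908.6339406 ] [-170.72013223    0.47466189  -91.67424186]
side 47.440775676103655 319.47856330765734 233.9180721780378 [282.22454338 639.99577697 766.25596564] [-135.6068006     1.1252048  -153.27401179]
{'time': 0.1, 'joint_pos': array([-7.81726678e+01,  7.51211099e+00,  8.53240419e+01,  5.31817534e-04,
        8.72610067e+01, -4.89179856e+00]), 'qd': array([ 0.06674307, -0.22280192, -0.15047267,  0.08707013, -0.08833633,
        0.03629441]), 'joint_efforts': array([ 1.81378949e-03, -5.70952606e+01, -5.01940763e+01, -1.26721593e-04,
        8.13712104e-03,  5.16324349e-05]), 'tool_pos': array([ 172.53297267, -574.08609364,  201.32589701]), 'tcp_rot': array([-1.79903240e+02, -8.81444486e-03,  1.67190975e+01]), 'ft_force': array([ 0.05132862,  1.19817568, -0.65714314]), 'wrist_torque': array([-0.04160581,  0.04082558,  0.03886369]), 'finger_gap': 85.59369930185596}
```

View pics/top0.png

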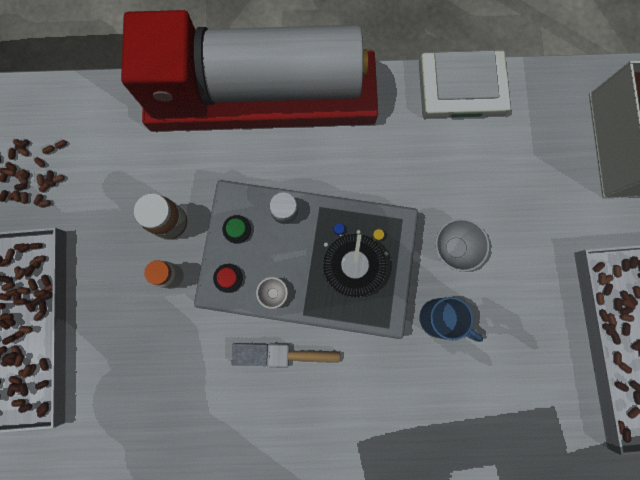

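View pics/side0.png

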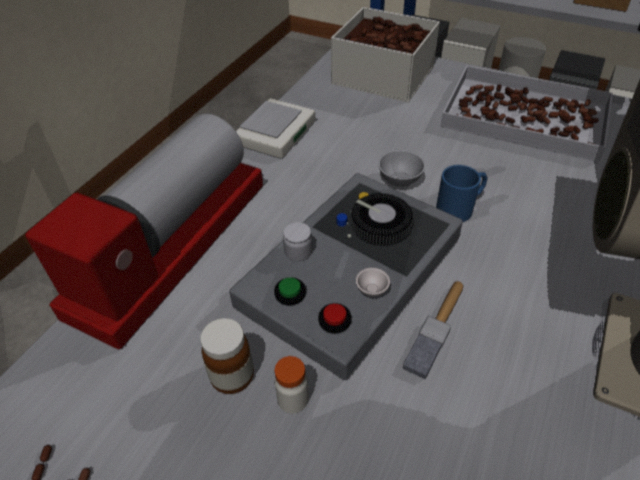

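The top view shows the blue peg at (339,229), left of the pointer, so the dial must turn anticlockwise (+30°). Yellow is at (379,235), the dial centre near (355,264), green at (236,228) and red at (227,277). The side view shows the same layout. Next I'll triangulate these points.

```bash
cat > h.py <<'E'
import numpy as np, cv2
from scipy.spatial.transform import Rotation as R
def cam(s):
    f=240/np.tan(np.radians(s["fovy"]/2))
    return f,s["cx"],s["cy"],np.array(s["xyz"]),R.from_euler("xyz",s["orientation"],degrees=True).as_matrix()
def ray(c,p):
    f,cx,cy,o,M=c; d=M@[(p[0]-cx)/f,(p[1]-cy)/f,1]; return o,d/np.linalg.norm(d)
def plane(c,p,z): o,d=ray(c,p); return o+d*(z-o[2])/d[2]
def tri(c1,p1,c2,p2):
    A=0;b=0
    for o,d in(ray(c1,p1),ray(c2,p2)): P=np.eye(3)-np.outer(d,d);A=A+P;b=b+P@o
    x=np.linalg.solve(A,b); return x,[float(np.linalg.norm((np.eye(3)-np.outer(d,d))@(x-o))) for o,d in(ray(c1,p1),ray(c2,p2))]
def blob(im,lo,hi,near,rad):
    h=cv2.cvtColor(im,cv2.COLOR_RGB2HSV); m=cv2.inRange(h,lo,hi)
    k=np.zeros_like(m); cv2.circle(k,near,rad,255,-1); m&=k
    n,l,st,c=cv2.connectedComponentsWithStats(m); i=1+np.argmax(st[1:,4]); return c[i],st[i]
E
python3 - <<'E'
from bench import r
from h import *
T=r.snapshot("top");S=r.snapshot("side");t=cam(T);s=cam(S)
for n,lo,hi,a,b,z in[("blue",(100,120,60),(130,255,255),(339,229),(342,219),76),("yellow",(18,120,80),(35,255,255),(379,235),(363,196),76),
 ("green",(50,100,30),(90,255,255),(236,228),(289,287),80),("red",(0,150,60),(8,255,255),(227,277),(335,314),80),("cap",(0,0,120),(180,60,255),(355,264),(381,214),92)]:
    pa,sa=blob(T["pixels"],lo,hi,a,22 if n!="cap" else 14);pb,sb=blob(S["pixels"],lo,hi,b,25 if n!="cap" else 14)
    x,e=tri(t,pa,s,pb);print(n,pa.round(1),sa,pb.round(1),sb,x.round(1),np.round(e,1),plane(t,pa,z).round(1),plane(s,pb,z).round(1))
a=T["pixels"][170:350,180:440];b=S["pixels"][160:370,220:480]
cv2.imwrite("pics/c.png",np.hstack([cv2.resize(a,(400,320),interpolation=2),cv2.resize(b,(400,320),interpolation=2)])[:,:,::-1])
# dark dial outline
for im,c,q in((T["pixels"],t,(357,265)),(S["pixels"],s,(381,217))):
    g=cv2.cvtColor(im,cv2.COLOR_RGB2GRAY);k=np.zeros_like(g);cv2.circle(k,q,42,255,-1);m=cv2.inRange(g,0,38)&k
    cs,_=cv2.findContours(m,0,1);cc=max(cs,key=cv2.contourArea);print(cv2.fitEllipse(cv2.convexHull(cc)))
E
```

```text
blue [338.8 228.2] [334 223  11  11  97] [341.3 218.9] [336 213  12  14 116] [580.8 -12.   72.7] [0.4 0.4] [579.8 -12.   76. ] [579.7  -8.8  76. ]
yellow [378.2 234. ] [373 229  11  11  97] [362.6 194.5] [359 192   9   7  44] [567.7 -81.   81.5] [1.6 1.6] [567.  -82.2  76. ] [571.6 -86.6  76. ]
green [235.2 227.5] [226 218  20  20 314] [289.2 287.2] [278 278  23  20 370] [586.3 173.9  80. ] [0.3 0.3] [586.  173.8  80. ] [586.6 173.9  80. ]
red [225.9 277.2] [217 268  19  20 299] [334.4 313.5] [324 304  22  21 354] [497.7 190.1  81.9] [0.5 0.5] [497.4 190.3  80. ] [498.8 188.9  80. ]
cap [354.5 264.3] [342 250  26  28 562] [381.4 212.6] [369 205  26  17 321] [512.7 -35.5  96.1] [0.9 0.9] [512.2 -36.1  92. ] [515.  -39.4  92. ]
((356.56475830078125, 263.07147216796875), (66.54148864746094, 72.17255401611328), 153.76844787597656)
((378.1453552246094, 223.621826171875), (65.63175964355469, 81.4734115600586), 101.4486312866211)
```

View pics/c.png

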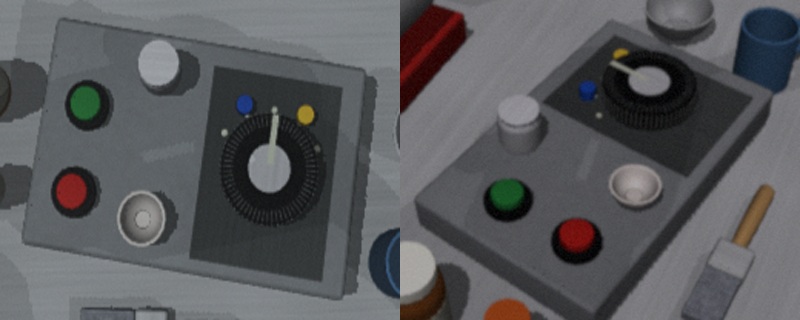

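The geometry is consistent. The dial centre is at about (512.2, -36) and the console yaw is about -10.4°. Blue is at +30°. Green is at (586.2, 173.9, 80). I'll close the fingers and move above the near side of the dial.

Emit:
move_arm([
  {"gripper": 0,"translation": [27,-26.5,0],"twist": [0,0,0]},
  {"gripper": 0,"translation": [27,-26.5,0],"twist": [0,0,0]},
  {"gripper": 0,"translation": [27,-26.5,0],"twist": [0,0,0]},
  {"gripper": 0,"translation": [27,-26.5,0],"twist": [0,0,0]},
  {"gripper": 0,"translation": [27,-26.5,0],"twist": [0,0,0]},
  {"gripper": 0,"translation": [27,-26.5,0],"twist": [0,0,0]},
  {"gripper": 0,"translation": [27,-26.5,0],"twist": [0,0,0]},
  {"gripper": 0,"translation": [27,-26.5,0],"twist": [0,0,0]},
])

```text
time: 0.87
tool_pos: [318.5, -302.9, 196.9]
tcp_rot: [-179.6, 0.1, 16.1]
ft_force: [2.0, -0.2, 0.6]
finger_gap: -0.1
```

Emit:
move_arm([
  {"gripper": 0,"translation": [27,-26.5,0],"twist": [0,0,0]},
  {"gripper": 0,"translation": [27,-26.5,0],"twist": [0,0,0]},
  {"gripper": 0,"translation": [27,-26.5,0],"twist": [0,0,0]},
  {"gripper": 0,"translation": [27,-26.5,0],"twist": [0,0,0]},
  {"gripper": 0,"translation": [27,-26.5,0],"twist": [0,0,0]},
  {"gripper": 0,"translation": [27,-26.5,0],"twist": [0,0,0]},
  {"gripper": 0,"translation": [0,0,0],"twist": [0,0,0]},
])

```text
time: 1.45
tool_pos: [435.0, -88.6, 198.0]
tcp_rot: [-179.6, -0.1, 16.3]
ft_force: [-0.1, -0.3, 0.3]
finger_gap: 0.1
```

```bash
cat >> h.py <<'E'
def delta(s,target,yaw=None):
    M=R.from_euler("xyz",s["tcp_rot"],degrees=True)
    G=R.from_euler("xyz",[180,0,s["tcp_rot"][2] if yaw is None else yaw],degrees=True)
    return (M.inv().apply(np.array(target)-s["tool_pos"])).round(1),(M.inv()*G).as_rotvec(degrees=True).round(1)
E
python3 - <<'E'
from bench import r
from h import *
s=r.sense();print({k:np.round(s[k],1) for k in("time","tool_pos","tcp_rot","ft_force","finger_gap","joint_pos")},delta(s,[473.6,-25.6,100]))
E
```

```text
{'time': np.float64(1.4), 'tool_pos': array([435. , -88.6, 198. ]), 'tcp_rot': array([-1.796e+02, -1.000e-01,  1.630e+01]), 'ft_force': array([-0.1, -0.3,  0.3]), 'finger_gap': np.float64(0.1), 'joint_pos': array([-18.5, -17.3, 109.1,   0.4,  88.3,  55.2])} (array([ 54.5, -49.1,  98.5]), array([-0.4, -0.1,  0. ]))
```

Emit:
move_arm([
  {"gripper": 0,"translation": [27,-24.5,0],"twist": [0,0,0]},
  {"gripper": 0,"translation": [27,-24.5,20],"twist": [0,0,0]},
  {"gripper": 0,"translation": [2,-2,25],"twist": [-0.4,0,0]},
  {"gripper": 0,"translation": [1,-1,25],"twist": [0,0,0]},
  {"gripper": 0,"translation": [0,0,10],"twist": [0,0,0]},
  {"gripper": 0,"translation": [0,0,0],"twist": [0,0,0]},
])

```text
time: 1.95
tool_pos: [478.6, -18.1, 117.7]
tcp_rot: [179.8, -0.4, 16.6]
ft_force: [-0.9, 0.7, 0.2]
finger_gap: 0.3
```

Run:
```python
from bench import r
from h import *
s=r.sense();print({k:np.round(s[k],1) for k in("time","tool_pos","tcp_rot","ft_force")},delta(s,[473.6,-25.6,100]))
```

```text
{'time': np.float64(2.0), 'tool_pos': array([478.6, -18.1, 117.7]), 'tcp_rot': array([179.8,  -0.4,  16.6]), 'ft_force': array([-0.9,  0.7,  0.2])} (array([-7. ,  5.7, 17.6]), array([ 0.2, -0.4, -0. ]))
```

Emit:
move_arm([
  {"gripper": 0,"translation": [-7,4,10],"twist": [0,0,0]},
  {"gripper": 0,"translation": [0,0,8],"twist": [0,0,0]},
  {"gripper": 0,"translation": [0,0,2],"twist": [0,0,0]},
  {"gripper": 0,"translation": [0,0,2],"twist": [0,0,0]},
  {"gripper": 0,"translation": [0,0,1],"twist": [0,0,0]},
])

```text
time: 2.37
tool_pos: [474.1, -26.4, 97.2]
tcp_rot: [179.7, -0.5, 16.4]
ft_force: [-0.1, 0.1, -0.1]
finger_gap: 0.1
```

Emit:
move_arm([
  {"gripper": 0,"translation": [0,0,3],"twist": [0,0,0]},
  {"gripper": 0,"translation": [0,0,2],"twist": [0,0,0]},
  {"gripper": 0,"translation": [0,0,2],"twist": [0,0,0]},
  {"gripper": 0,"translation": [0,0,1],"twist": [0,0,0]},
])

```text
time: 2.7
tool_pos: [476.3, -27.0, 91.2]
tcp_rot: [179.6, -0.7, 16.3]
ft_force: [0.4, 0.6, -0.6]
finger_gap: 0.3
```

Emit:
move_arm([
  {"gripper": 0,"translation": [-1,0,2],"twist": [0,0,0]},
  {"gripper": 0,"translation": [-1,0,2],"twist": [0,0,0]},
  {"gripper": 0,"translation": [0,0,1],"twist": [0,0,0]},
])

```text
time: 2.95
tool_pos: [474.6, -27.5, 86.0]
tcp_rot: [179.6, -0.8, 16.4]
ft_force: [0.8, -0.1, -0.9]
finger_gap: -0.1
```

Emit:
move_arm([
  {"gripper": 0,"translation": [0,0,1.5],"twist": [0,0,0]},
  {"gripper": 0,"translation": [0,0,1],"twist": [0,0,0]},
])

```text
time: 3.12
tool_pos: [474.5, -27.5, 83.1]
tcp_rot: [179.6, -0.8, 16.4]
ft_force: [-0.0, 0.4, 0.3]
finger_gap: 0.1
```

Run:
```python
from bench import r
from h import *
S=r.snapshot("side");T=r.snapshot("top")
a=T["pixels"][170:350,240:440];b=S["pixels"][130:310,300:500]
cv2.imwrite("pics/d.png",np.hstack([cv2.resize(a,(400,360),interpolation=2),cv2.resize(b,(400,360),interpolation=2)])[:,:,::-1])
print(r.sense()["ft_force"],r.sense()["tool_pos"])
```

```text
[-0.26256487 -0.37248418 -0.75305399] [474.41721934 -27.44252651  83.05181599]
```

View pics/d.png

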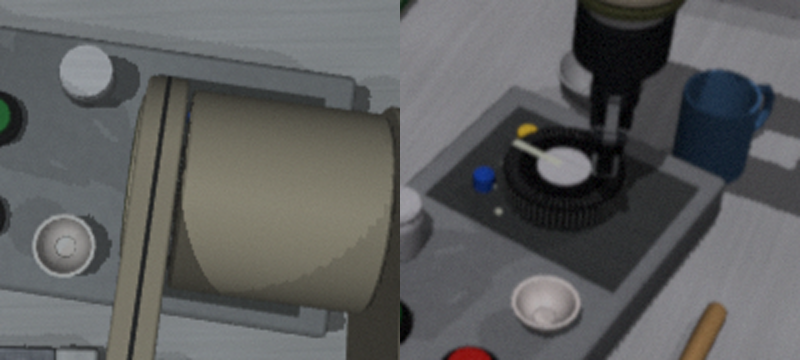

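The top view is blocked by the arm. In the side crop the shut fingers end over the dial at about (605,178), which is full-image (402,219). I'll compare that with where the TCP should project.

```bash
cat >> h.py <<'E'
def proj(c,X):
    f,cx,cy,o,M=c; v=M.T@(np.array(X)-o); return np.round([cx+f*v[0]/v[2],cy+f*v[1]/v[2]],1)
E
python3 - <<'E'
from bench import r
from h import *
S=r.snapshot("side");c=cam(S);p=r.sense()["tool_pos"]
print("tcp",proj(c,p),"tcp@100",proj(c,p+[0,0,20]),proj(c,p+[0,0,60]))
for a in range(0,360,45): print(a,proj(c,[512+55*np.cos(np.radians(a)),-36+55*np.sin(np.radians(a)),92]))
a=cv2.resize(S["pixels"][160:260,340:460],(720,600),interpolation=cv2.INTER_CUBIC)
a=cv2.convertScaleAbs(a,alpha=2.0,beta=20)
cv2.imwrite("pics/e.png",a[:,:,::-1])
E
```

```text
tcp [399.8 227.2] tcp@100 [400.8 219.1] [402.9 202. ]
0 [354.1 205.3]
45 [353.4 221.5]
90 [370.1 234.2]
135 [394.7 235.1]
180 [411.4 223.6]
225 [410.4 207.3]
270 [393.5 195.8]
315 [370.6 195. ]
```

View pics/e.png

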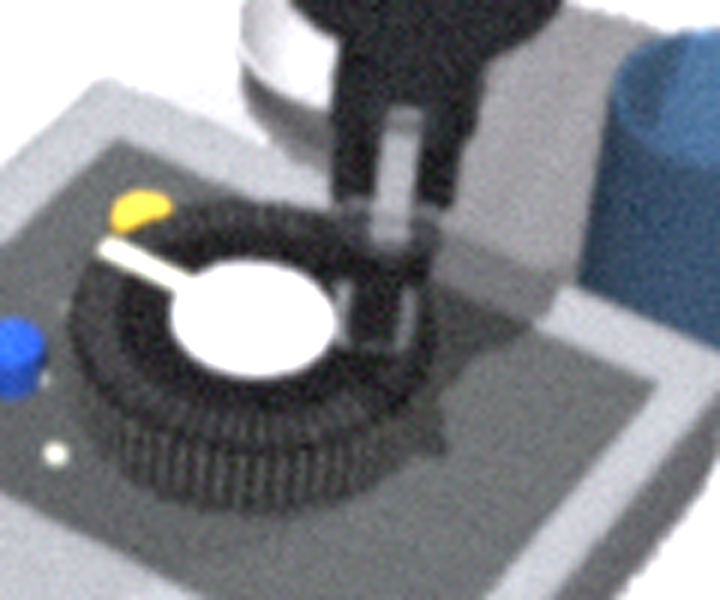

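The visible fingertip sits about 15 mm above where the reported TCP projects. That fits the zero force, so the tip isn't touching yet. I'll go on down, watching the force.

Emit:
move_arm([
  {"gripper": 0,"translation": [0,0,2],"twist": [0,0,0]},
  {"gripper": 0,"translation": [0,0,1.5],"twist": [0,0,0]},
])

```text
time: 3.43
tool_pos: [475.0, -27.5, 80.1]
tcp_rot: [179.6, -0.8, 16.4]
ft_force: [0.1, -0.2, -0.6]
finger_gap: 0.1
```

Run:
```python
from bench import r
s=r.sense();print(s["ft_force"].round(1),s["wrist_torque"].round(2),s["tool_pos"].round(1),s["joint_efforts"].round(1))
```

```text
[ 0.1 -0.2 -0.6] [0.03 0.02 0.02] [475.  -27.5  80.1] [ -0.  -40.5 -47.5  -0.   -0.1  -0. ]
```

Emit:
move_arm([
  {"gripper": 0,"translation": [0,0,2],"twist": [0,0,0]},
  {"gripper": 0,"translation": [0,0,1.5],"twist": [0,0,0]},
])

```text
time: 3.6
tool_pos: [475.2, -27.6, 76.3]
tcp_rot: [179.6, -0.8, 16.4]
ft_force: [-0.8, -1.0, -0.5]
finger_gap: -0.3
```

Emit:
move_arm([
  {"gripper": 0,"translation": [0,0,1.5],"twist": [0,0,0]},
  {"gripper": 0,"translation": [0,0,1],"twist": [0,0,0]},
])

```text
time: 3.77
tool_pos: [475.1, -27.6, 73.3]
tcp_rot: [179.6, -0.8, 16.4]
ft_force: [-0.3, 0.2, 0.4]
finger_gap: -0.3
```

Run:
```python
from bench import r
from h import *
S=r.snapshot("side");W=r.snapshot("wrist");c=cam(S);p=r.sense()["tool_pos"]
print("tcp",proj(c,p),W["fovy"],W["cx"],W["cy"],np.round(W["hand_eye"],2))
f=240/np.tan(np.radians(W["fovy"]/2));H=np.linalg.inv(np.array(W["hand_eye"]));v=H@[0,0,0,1];print("tcp in wrist",W["cx"]+f*v[0]/v[2],W["cy"]+f*v[1]/v[2])
a=cv2.resize(S["pixels"][160:260,350:450],(400,400),interpolation=cv2.INTER_CUBIC)
b=cv2.resize(W["pixels"],(400,300));b=np.vstack([b,np.zeros((100,400,3),np.uint8)])
cv2.imwrite("pics/f.png",cv2.convertScaleAbs(np.hstack([a,b]),alpha=2.,beta=10)[:,:,::-1])
```

```text
tcp [399.1 231.1] 65.5020230622749 317.72265864492596 236.79593602034396 [[  -0.     -0.95   -0.31   80.51]
 [   1.      0.     -0.      0.87]
 [   0.     -0.31    0.95 -171.54]
 [   0.      0.      0.      1.  ]]
tcp in wrist 316.4336595818164 283.00611953896555
```

View pics/f.png

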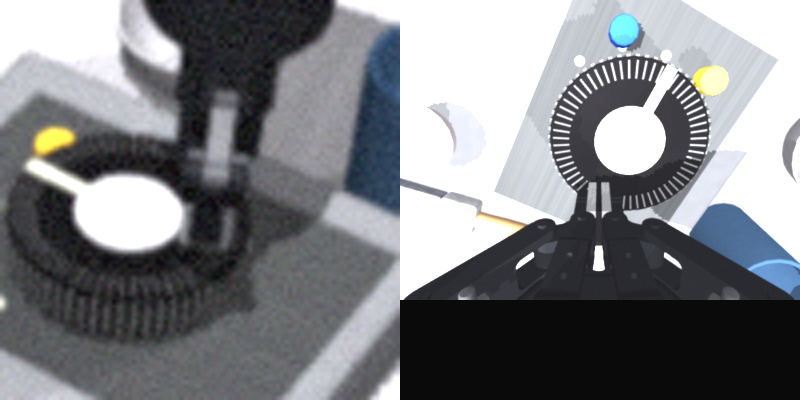

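The wrist view shows the dial unturned, with the fingers over its near rim. Its scale agrees with the reported TCP height. The side view has the tip at about z 95, so the physical fingertip ends about 20 mm short of the TCP. Contact should come at a reported z of about 70.

Emit:
move_arm([
  {"gripper": 0,"translation": [0,0,1.5],"twist": [0,0,0]},
  {"gripper": 0,"translation": [0,0,1],"twist": [0,0,0]},
])

```text
time: 4.03
tool_pos: [475.2, -27.6, 70.8]
tcp_rot: [179.6, -0.8, 16.4]
ft_force: [-0.5, 0.0, -0.5]
finger_gap: -0.2
```

Emit:
move_arm([
  {"gripper": 0,"translation": [0,0,1.5],"twist": [0,0,0]},
  {"gripper": 0,"translation": [0,0,0.5],"twist": [0,0,0]},
])

```text
time: 4.2
tool_pos: [475.4, -27.6, 68.6]
tcp_rot: [179.6, -0.8, 16.4]
ft_force: [-0.1, -0.0, -0.8]
finger_gap: 0.4
```

Emit:
move_arm([
  {"gripper": 0,"translation": [0,0,1],"twist": [0,0,0]},
  {"gripper": 0,"translation": [0,0,0.5],"twist": [0,0,0]},
])

```text
time: 4.37
tool_pos: [475.4, -27.6, 66.9]
tcp_rot: [179.6, -0.8, 16.4]
ft_force: [-0.2, 0.7, 0.1]
finger_gap: 0.2
```

Emit:
move_arm([
  {"gripper": 0,"translation": [0,0,1],"twist": [0,0,0]},
  {"gripper": 0,"translation": [0,0,1],"twist": [0,0,0]},
])

```text
time: 4.53
tool_pos: [475.5, -27.6, 64.8]
tcp_rot: [179.6, -0.8, 16.4]
ft_force: [-0.0, -0.2, -0.1]
finger_gap: 0.2
```

Emit:
move_arm([
  {"gripper": 0,"translation": [0,0,1],"twist": [0,0,0]},
  {"gripper": 0,"translation": [0,0,1],"twist": [0,0,0]},
])

```text
time: 4.7
tool_pos: [475.5, -27.6, 62.7]
tcp_rot: [179.6, -0.8, 16.4]
ft_force: [-1.4, 0.2, 2.6]
finger_gap: 0.3
```

Run:
```python
from bench import r
from h import *
s=r.sense();print(s["ft_force"].round(1),s["wrist_torque"].round(2),s["tool_pos"].round(1),s["joint_efforts"].round(1))
S=r.snapshot("side");W=r.snapshot("wrist");c=cam(S);p=r.sense()["tool_pos"]
print("tcp",proj(c,p))
a=cv2.resize(S["pixels"][170:250,360:440],(400,400),interpolation=cv2.INTER_CUBIC)
b=cv2.resize(W["pixels"][200:440,200:440],(400,400))
cv2.imwrite("pics/g.png",cv2.convertScaleAbs(np.hstack([a,b]),alpha=2.5,beta=20)[:,:,::-1])
```

```text
[-1.4  0.2  2.6] [0.05 0.32 0.02] [475.5 -27.6  62.7] [ -0.2 -39.8 -46.2  -0.   -0.8  -0. ]
tcp [398.4 235.1]
```

View pics/g.png

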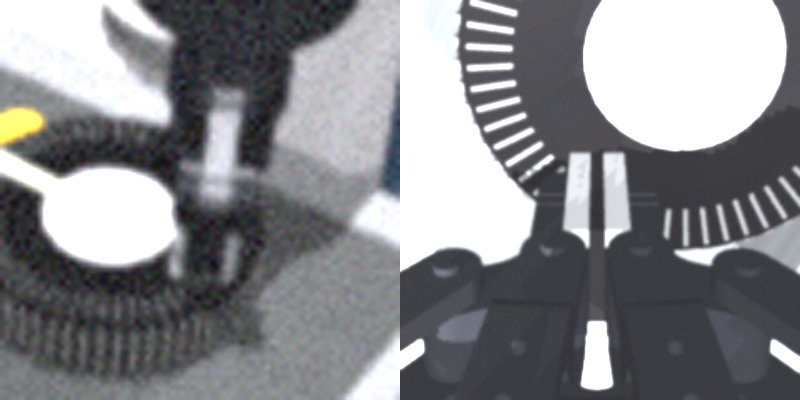

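Contact now reads 2.6 N upward, with the tip on the dial beyond the silver cap. The side crop shows it at full-image (401,226), as expected for the dial's surface. I'll press to about 8 N.

Emit:
move_arm([
  {"gripper": 0,"translation": [0,0,1.5],"twist": [0,0,0]},
  {"gripper": 0,"translation": [0,0,1.5],"twist": [0,0,0]},
  {"gripper": 0,"translation": [0,0,0.5],"twist": [0,0,0]},
])

```text
time: 5.05
tool_pos: [475.6, -27.6, 60.0]
tcp_rot: [179.6, -0.8, 16.4]
ft_force: [-2.8, -0.5, 6.5]
finger_gap: 0.1
```

Emit:
move_arm([
  {"gripper": 0,"translation": [0,0,1.5],"twist": [0,0,0]},
  {"gripper": 0,"translation": [0,0,1],"twist": [0,0,0]},
  {"gripper": 0,"translation": [-1.6,2.8,0.6],"twist": [0,0,-5]},
  {"gripper": 0,"translation": [-1.6,2.8,0.6],"twist": [0,0,-5]},
  {"gripper": 0,"translation": [-1.6,2.8,0.6],"twist": [0,0,-5]},
])

```text
time: 5.47
tool_pos: [474.9, -36.3, 58.0]
tcp_rot: [179.4, -0.7, 31.8]
ft_force: [-4.0, 1.3, 8.5]
finger_gap: 0.0
```

```bash
cat > look.py <<'E'
from bench import r
from h import *
s=r.sense();p=s["tool_pos"];d=p-[512.2,-36,0]
print(s["ft_force"].round(1),s["wrist_torque"].round(2),p.round(1),s["tcp_rot"].round(1),"ang",np.degrees(np.arctan2(d[1],d[0]))%360,"r",np.hypot(d[0],d[1]))
S=r.snapshot("side");c=cam(S)
g=S["pixels"].astype(int); m=((g.min(2)>105)).astype(np.uint8)
# pointer samples: brightness along radii at z=92, r 30..52
best=[(np.mean([g[tuple(np.round(proj(c,[515+k*np.cos(a),-39.4+k*np.sin(a),92])[::-1]).astype(int))].min() for k in range(32,54,2)]),round(np.degrees(a)+10.4)) for a in np.radians(np.arange(-75,56,2))]
print(sorted(best)[::-1][:6])
E
python3 look.py
```

```text
[-4.   1.3  8.5] [ 0.31  0.73 -0.04] [474.9 -36.3  58. ] [179.4  -0.7  31.8] ang 180.45931961258796 r 37.348091864011074
[(np.float64(136.36363636363637), 17), (np.float64(131.54545454545453), 15), (np.float64(127.0), 19), (np.float64(115.54545454545455), 13), (np.float64(106.36363636363636), 21), (np.float64(89.0909090909091), 11)]
```

The dial is following: the pointer is at about 16°. I'll continue.

Emit:
move_arm([
  {"gripper": 0,"translation": [-1.6,2.8,0.5],"twist": [0,0,-5]},
  {"gripper": 0,"translation": [-1.6,2.8,0.3],"twist": [0,0,-5]},
  {"gripper": 0,"translation": [-1.6,2.6,0.3],"twist": [0,0,-5]},
])

```text
time: 5.77
tool_pos: [475.9, -47.0, 58.5]
tcp_rot: [179.2, -0.5, 47.8]
ft_force: [-3.3, -0.3, 7.4]
finger_gap: 0.2
```

```bash
python3 look.py
```

```text
[-3.3 -0.3  7.4] [-0.16  0.66 -0.04] [475.9 -47.   58.5] [179.2  -0.5  47.8] ang 196.92876971464764 r 37.9011520592444
[(np.float64(135.8181818181818), 31), (np.float64(135.27272727272728), 35), (np.float64(135.27272727272728), 33), (np.float64(118.0909090909091), 29), (np.float64(107.36363636363636), 37), (np.float64(99.0909090909091), 27)]
```

Emit:
move_arm([
  {"gripper": 0,"translation": [0,0,-4],"twist": [0,0,0]},
  {"gripper": 0,"translation": [0,0,-6],"twist": [0,0,0]},
  {"gripper": 0,"translation": [0,0,-15],"twist": [0,0,0]},
  {"gripper": 0,"translation": [0,0,-25],"twist": [0,0,0]},
  {"gripper": 0,"translation": [0,0,-25],"twist": [0,0,0]},
  {"gripper": 0,"translation": [0,0,0],"twist": [0,0,0]},
])

```text
time: 6.32
tool_pos: [473.6, -47.4, 135.3]
tcp_rot: [179.3, -0.4, 48.1]
ft_force: [1.1, 0.1, 0.6]
finger_gap: 0.3
```

```bash
python3 look.py
python3 - <<'E'
from bench import r
from h import *
s=r.sense();print(delta(s,[586.2,173.9,s["tool_pos"][2]],47.8), s["joint_pos"].round())
E
```

```text
[1.1 0.1 0.6] [0.01 0.02 0.  ] [473.6 -47.4 135.3] [179.3  -0.4  48.1] ang 196.409082715123 r 40.236073959052874
[(np.float64(135.45454545454547), 29), (np.float64(132.27272727272728), 27), (np.float64(124.72727272727273), 31), (np.float64(117.27272727272727), 25), (np.float64(102.18181818181819), 35), (np.float64(102.18181818181819), 33)]
(array([240.3, -63.2,   0.6]), array([ 0.6, -0.3,  0.3])) [-12. -11. 110.  -0.  80.  30.]
```

The dial is settled in the +30° stop. Moving above green, staying well clear of the tin and dish.

Emit:
move_arm([
  {"gripper": 0,"translation": [35,-9.2,0],"twist": [0,0,0]},
  {"gripper": 0,"translation": [35,-9.2,0],"twist": [0,0,0]},
  {"gripper": 0,"translation": [35,-9.2,0],"twist": [0,0,0]},
  {"gripper": 0,"translation": [35,-9.2,0],"twist": [0,0,0]},
  {"gripper": 0,"translation": [35,-9.2,0],"twist": [0,0,0]},
  {"gripper": 0,"translation": [35,-9.2,0],"twist": [0,0,0]},
  {"gripper": 0,"translation": [30,-8,0],"twist": [0,0,0]},
  {"gripper": 0,"translation": [0,0,0],"twist": [0,0,0]},
])

```text
time: 7.03
tool_pos: [588.0, 181.0, 125.1]
tcp_rot: [179.5, -0.0, 47.5]
ft_force: [1.2, -0.3, 0.5]
finger_gap: 0.3
```

```bash
cat > d.py <<'E'
from bench import r
from h import *
s=r.sense();print(s["tool_pos"].round(1),delta(s,[586.2,173.9,60]))
E
python3 d.py
```

```text
[588.  181.  125.1] (array([-6.5,  3. , 65.1]), array([ 0.5, -0. , -0. ]))
```

Emit:
move_arm([
  {"gripper": 0,"translation": [-6.5,3,15],"twist": [0,0,0]},
  {"gripper": 0,"translation": [0,0,15],"twist": [0,0,0]},
  {"gripper": 0,"translation": [0,0,12],"twist": [0,0,0]},
  {"gripper": 0,"translation": [0,0,4],"twist": [0,0,0]},
  {"gripper": 0,"translation": [0,0,0],"twist": [0,0,0]},
])

```text
time: 7.45
tool_pos: [583.3, 176.6, 70.9]
tcp_rot: [179.8, 0.3, 47.7]
ft_force: [-0.1, -0.5, -0.2]
finger_gap: -0.1
```

```bash
python3 d.py
python3 - <<'E'
from bench import r
from h import *
S=r.snapshot("side");W=r.snapshot("wrist")
a=cv2.resize(S["pixels"][180:340,220:380],(400,400),interpolation=cv2.INTER_CUBIC)
b=cv2.resize(W["pixels"],(400,300));b=np.vstack([b,np.zeros((100,400,3),np.uint8)])
cv2.imwrite("pics/i.png",cv2.convertScaleAbs(np.hstack([a,b]),alpha=1.8,beta=10)[:,:,::-1])
E
```

```text
[583.3 176.6  70.9] (array([-0. ,  3.9, 10.9]), array([0.2, 0.3, 0. ]))
```

View pics/i.png

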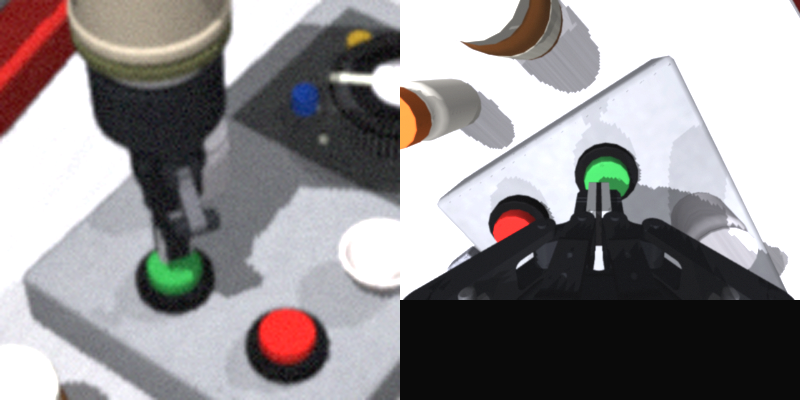

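The crops show the tip over green (button at side-crop (175,270)), with red and the dish clear. The pointer is aimed over the blue peg at (304,100). I'll centre the tip and press, watching the force.

Emit:
move_arm([
  {"gripper": 0,"translation": [0,3.5,4],"twist": [0,0,0]},
  {"gripper": 0,"translation": [0,0,4],"twist": [0,0,0]},
  {"gripper": 0,"translation": [0,0,3],"twist": [0,0,0]},
  {"gripper": 0,"translation": [0,0,2],"twist": [0,0,0]},
  {"gripper": 0,"translation": [0,0,1],"twist": [0,0,0]},
])

```text
time: 7.97
tool_pos: [589.8, 173.6, 61.1]
tcp_rot: [179.5, -0.1, 47.7]
ft_force: [-0.0, -0.1, -0.9]
finger_gap: 0.2
```

Emit:
move_arm([
  {"gripper": 0,"translation": [0,0,2],"twist": [0,0,0]},
  {"gripper": 0,"translation": [0,0,2],"twist": [0,0,0]},
  {"gripper": 0,"translation": [0,0,1],"twist": [0,0,0]},
])

```text
time: 8.22
tool_pos: [590.2, 173.6, 56.1]
tcp_rot: [179.5, -0.1, 47.6]
ft_force: [-0.6, -0.1, -0.0]
finger_gap: -0.0
```

Emit:
move_arm([
  {"gripper": 0,"translation": [-1.5,-1.5,1.5],"twist": [0,0,0]},
  {"gripper": 0,"translation": [0,0,1.5],"twist": [0,0,0]},
  {"gripper": 0,"translation": [0,0,1],"twist": [0,0,0]},
])

```text
time: 8.47
tool_pos: [588.0, 173.6, 51.9]
tcp_rot: [179.5, -0.1, 47.7]
ft_force: [1.3, -1.0, 2.3]
finger_gap: -0.0
```

Emit:
move_arm([
  {"gripper": 0,"translation": [0,0,1.5],"twist": [0,0,0]},
  {"gripper": 0,"translation": [0,0,1.5],"twist": [0,0,0]},
])

```text
time: 8.63
tool_pos: [588.1, 173.6, 49.3]
tcp_rot: [179.4, -0.1, 47.7]
ft_force: [-2.6, -0.8, 3.1]
finger_gap: -0.2
```

Emit:
move_arm([
  {"gripper": 0,"translation": [0,0,1.5],"twist": [0,0,0]},
  {"gripper": 0,"translation": [0,0,1.5],"twist": [0,0,0]},
])

```text
time: 8.8
tool_pos: [588.2, 173.6, 46.8]
tcp_rot: [179.4, -0.2, 47.7]
ft_force: [-6.0, -1.9, 18.0]
finger_gap: 0.2
```

Emit:
move_arm([
  {"gripper": 0,"translation": [0,0,0.8],"twist": [0,0,0]},
  {"gripper": 0,"translation": [0,0,0.3],"twist": [0,0,0]},
])

```text
time: 8.97
tool_pos: [588.2, 173.6, 47.2]
tcp_rot: [179.4, -0.1, 47.7]
ft_force: [-3.2, -2.3, 4.4]
finger_gap: 0.0
```

Run:
```python
from bench import r
from h import *
S=r.snapshot("side")
cv2.imwrite("pics/j.png",cv2.convertScaleAbs(cv2.resize(S["pixels"][250:320,250:360],(770,490),interpolation=cv2.INTER_CUBIC),alpha=1.8,beta=10)[:,:,::-1])
```

```text
(no output)
```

View pics/j.png

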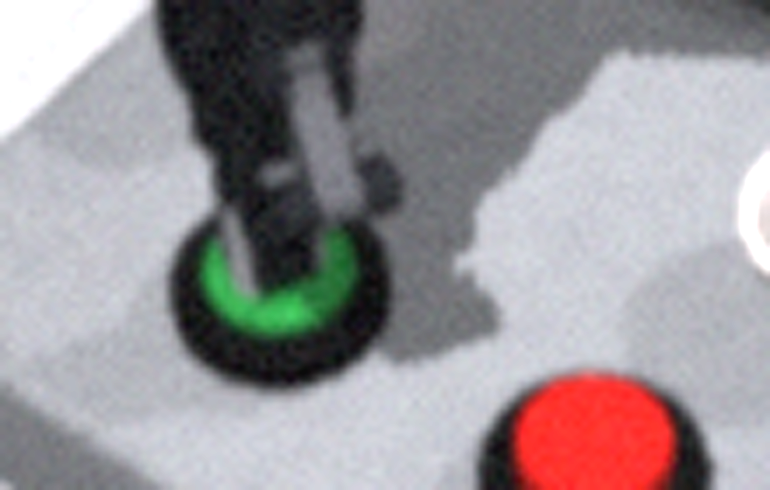

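The tip is well inside green, which looks sunk in its housing at (275,290). The force fell back to 4.4 N, so I'll push once more to be sure it bottoms.

Emit:
move_arm([
  {"gripper": 0,"translation": [0,0,1.8],"twist": [0,0,0]},
  {"gripper": 0,"translation": [0,0,1.8],"twist": [0,0,0]},
])

```text
time: 9.18
tool_pos: [588.5, 173.7, 46.8]
tcp_rot: [179.4, -0.2, 47.7]
ft_force: [-12.9, -3.5, 21.2]
finger_gap: -0.0
```

Two commanded 1.8 mm pushes gained only 0.4 mm and 21 N, so the button is bottomed. Releasing and moving clear.

Emit:
move_arm([
  {"gripper": 0,"translation": [0,0,-4],"twist": [0,0,0]},
  {"gripper": 0,"translation": [0,0,-8],"twist": [0,0,0]},
  {"gripper": 0,"translation": [0,0,-25],"twist": [0,0,0]},
  {"gripper": 0,"translation": [0,0,-35],"twist": [0,0,0]},
  {"gripper": 0,"translation": [0,0,-40],"twist": [0,0,0]},
  {"gripper": 0,"translation": [0,0,-40],"twist": [0,0,0]},
  {"gripper": 0,"translation": [0,0,0],"twist": [0,0,0]},
])

```text
time: 9.77
tool_pos: [584.3, 174.1, 201.6]
tcp_rot: [179.7, 0.2, 47.7]
ft_force: [1.5, -0.2, 2.3]
finger_gap: 0.0
```

Emit:
move_arm([
  {"gripper": 0,"translation": [-35,-20,-5],"twist": [0,0,0]},
  {"gripper": 0,"translation": [-35,-20,0],"twist": [0,0,0]},
  {"gripper": 0,"translation": [-15,-38,0],"twist": [0,0,0]},
  {"gripper": 0,"translation": [10,-38,0],"twist": [0,0,0]},
  {"gripper": 0,"translation": [10,-38,0],"twist": [0,0,0]},
  {"gripper": 0,"translation": [0,0,0],"twist": [0,0,0]},
  {"gripper": 0,"translation": [0,0,0],"twist": [0,0,0]},
])

```text
time: 10.35
tool_pos: [422.2, 230.4, 200.1]
tcp_rot: [179.9, 0.5, 47.5]
ft_force: [0.1, -0.5, -0.5]
finger_gap: -0.2
```

```bash
python3 look.py
python3 - <<'E'
from bench import r
from h import *
S=r.snapshot("side");T=r.snapshot("top")
print(blob(S["pixels"],(50,100,30),(90,255,255),(289,287),25))
cv2.imwrite("pics/k.png",cv2.convertScaleAbs(np.hstack([T["pixels"][150:350,180:480].repeat(1,0),S["pixels"][170:370,180:480]]),alpha=1.6,beta=10)[:,:,::-1])
E
```

```text
[ 0.1 -0.5 -0.5] [-0.02  0.02 -0.03] [422.2 230.4 200.1] [179.9   0.5  47.5] ang 108.67077072862409 r 281.2411747401354
[(np.float64(44.72727272727273), -29), (np.float64(43.81818181818182), -31), (np.float64(43.63636363636363), -33), (np.float64(43.36363636363637), -27), (np.float64(43.36363636363637), -39), (np.float64(43.27272727272727), -37)]
(array([289.19047619, 287.2037037 ]), array([278, 278,  23,  20, 378], dtype=int32))
```

View pics/k.png

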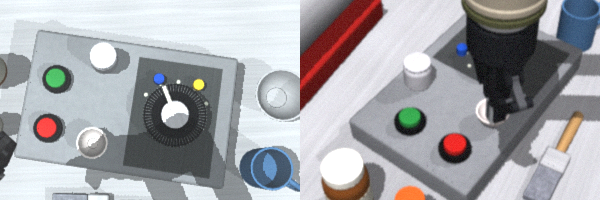

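The top view shows the pointer aimed at the blue peg (159,78). Green is back out: its centroid, (289.2, 287.2), matches the start. Red, tin and dish look unmoved.

```bash
python3 -c "
from bench import r
print(r.hand_in())"
```

```text
the job is handed in; nothing more can be done
None
```

I turned the dial one click anticlockwise with the shut fingertips, so its pointer now rests at the blue marker. Then I pressed the green start button to its bottom stop and let it spring back out. I handed the job in at about 10.4 s with the arm well clear of everything.

**Last checks:**
- **Dial:** the last top view shows the pointer aimed at the blue peg. It measured about 29° in the side view just after I let go.
- **Start button:** contact came near a reported TCP height of 52–53 mm and it stopped at about 46.8 mm with 18–21 N, which matches the 6 mm travel. Afterwards its centroid in the side view was the same as at the start.
- **Everything else:** I kept the arm off the red button, and no loose object in the last views appears to have moved. That check was by eye only.

**Checks that failed or disagreed:**
- **Fingertip height:** the shut fingertips touched about 28 mm later than the reported TCP height implied, so I worked from force and pictures instead.
- **Final pointer angle:** the last automatic reading from the side view was invalid because the arm blocked the dial. The final dial check therefore rests on the top view.

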